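# Dock the slide tray at the slide scanner

## Task

On the slide scanner's loading ledge, push the long four-slide tray along the desk into the corner so that it sits square and snug against both fixed stops (the back one and, seen from the robot, the left one), and push the sliding jaw up snug against the tray's free right end to trap it there. Only push with the fingers: do not lift or tip the tray, and leave the short tray and everything else on the desk where it is.

Things in the scene. Friction and masses are not known exactly. Their poses are not given: they have to be found in the camera images.
- dock: Fixed loading ledge of a white desktop slide scanner (130 mm high, starting at x = +90 mm). Origin: on the desk, at the inner corner where its two stops meet. x points away from the robot to the scanner, y left along the back stop, z up; turned up to 9 degrees. A thin grey patch on the desk, x = -88 to 0, y = -130 to 0 mm, shows where the tray belongs.
- back_stop (a point): Point on the face of the fixed aluminium back stop, at dock x = 0, y = -65 mm, 13 mm above the desk. The upright face lies in the dock plane x = 0 and spans y = -290 to +30 mm; 26 mm high, 20 mm thick.
- left_stop (a point): Centre of the face of the fixed aluminium left stop, at dock x = -39, y = 0 mm, 13 mm above the desk. The upright face lies in the dock plane y = 0 and spans x = -78 to 0 mm; 26 mm high, 18 mm thick.
- tray: The long grey plastic tray with four glass slides: loose, 88 mm along its x, 130 mm along its y, 24 mm high, 0.15 to 0.3 kg, slides on the desk. Origin: centre of its underside, z up. Starts up to 17 degrees askew, on the robot side of the ledge and right of its place. When home its centre is at dock x = -44, y = -65 mm, its axes parallel to the dock axes.
- jaw (a joint): Travel (m) of the sliding steel jaw along dock y towards the left stop: 0 = farthest right, 0.120 = touching a tray that is home, 0.145 = end of travel. Starts between 0 and 0.045. It moves against about 2 N of friction, pushes the tray along if it meets it, and stays where left.
- jaw_push (a point): Centre of the outer (right, -y) upright face of the jaw, pushed to slide it; at dock x = -40 mm, 14.5 mm above the desk; axes as the dock. The jaw is a bar, dock x = -79 to -1 mm, 18 mm wide (inner face 18 mm further to +y), top 27.5 mm above the desk; at its far end a carriage on the back stop reaches 40 mm high.
- short_tray: Bystander: loose short grey tray with two slides, 88 x 72 x 24 mm; origin centre of underside. Stands to the left of the work.
- bottle: Bystander: white plastic bottle, 48 mm diameter, 95 mm high; origin centre of underside.
- jar: Bystander: amber jar, 54 mm diameter, 75 mm high; origin centre of underside.
- vial: Bystander: small amber bottle, 30 mm diameter, 60 mm high; origin centre of underside.
- carton: Bystander: upright cardboard carton, 50 x 85 mm, 100 mm high; origin centre of underside.
- tweezers: Bystander: steel tweezers lying flat, 120 mm long, 5 mm thick; origin at the middle.

How it is judged (in metres and radians):
At the end, for the whole second after the job is handed in: The long tray lies flat and at rest, its centre within 3.5 mm of full contact with the back stop and with the left stop, square to them within 0.035 rad; the jaw is at 0.116 or beyond (within 4 mm of touching a home tray) (x of tray in the frame of dock between -0.0475 and -0.04 m and y of tray in the frame of dock between -0.0685 and -0.061 m and angle between the y axis of tray and the y axis of dock, either way round below 0.035 rad and value of joint jaw above 0.116 m and height (world z) of tray below 0.003 m and angle between tray's own z axis and vertical below 0.05 rad and linear speed of tray below 0.01 m/s and velocity of joint jaw between -0.01 and 0.01 m/s).
It fails at once if the long tray is lifted or tipped (height (world z) of tray above 0.012 m or angle between tray's own z axis and vertical above 0.2 rad).
It fails at once if a bystander is disturbed (moved more than 20 mm) (distance of any of short_tray, bottle, jar, vial, carton, tweezers from where it was at the start of the episode above 0.02 m).
It fails at once if a bystander is tipped (angle between any of short_tray, bottle, jar, vial, carton, tweezers's own z axis and vertical above 0.3 rad).
It also fails if it takes over 54 s, if anything falls off the work surface, if the arm or the gripper's body presses on something with over 40 N, if the wrist force passes 120 N, or if a joint passes its speed limit or range.

## Robot

A 6-joint arm with a two-finger parallel gripper is mounted at the origin on the work surface. World frame = base frame: x ahead of the robot, y to its left, z up, the work surface at z = 0. Lengths are in m, angles in degrees, forces in N, time in s.
With the tool pointing down it reaches from about 0.3 to 0.95 m from the base axis. Payload 3.1 kg.
Tool frame: the origin (TCP) lies on the mounting face of the last link; the fingertips stand 173 mm ahead of it and the grasp point (between the pads) lies 155 mm ahead of it; z points along the fingers, y is the direction in which the jaws open and shut (so a half turn about z gives the same grasp; the last joint's range is limited). The gripper opens to 85 mm and grips with 20 to 120 N. Pads are 22 mm wide; open, the fingers measure 114 mm over their backs; the gripper's body (76 mm by 85 mm) begins 54 mm behind the grasp point. The pads swing forward as they close: fully open they stand 13 mm farther back than shut.
Start: joints at [64.59, 17.653, 93.61, -0, 68.738, -3.994], TCP at [0.228, 0.582, 0.405] pointing down, gripper open.
Joint ranges: [-175.34, 175.34], [-45.06, 112.39], [2.9, 150.54], [-68.45, 248.45], [3.09, 151.38], [-168.51, 168.51]. Speed limits (degrees/s): [159.86, 159.86, 180, 180, 180, 180].

## Interface

Orientations are given as a 3x3 rotation matrix whose columns are the frame's x, y, z axes.
In Python, from bench import r gives the robot as it stands.
- The arm moves only by the tool send_rows, never from a script. Its argument "targets" is one flat list of numbers, 5 for each row, row after row: the shift along the world's x, y, z each as a share of 0.15 m, from -1 to 1, then the turn about the world's z as a share of 45 degrees, from -1 to 1, then the closure, from 0 (fully open) to 1 (shut). In form: [tx, ty, tz, turn, grip, tx, ty, tz, turn, grip, ...]. A call has 1 to 20 rows; each row is the pose to reach, as a shift and turn from the pose commanded when the call began; what a row does not reach only later rows make up. A row lasts 1/10 s, in which the tool goes at most 50 mm and 8.59 degrees, less where a joint would pass 70% of its speed; a pose out of reach is approached as far as the arm can. A call with a number of a shift or a turn outside -1 to 1 is refused whole. A call with a gripper value outside its range is refused whole. The fingers move at their own pace and stop on an object; "squeeze" is the grip in N (left out, the last holds). Time passes only in rows, so rows that repeat a pose let the fingers close. It gives the time, the measured TCP pose, the force and the opening at its end, in the units of the state.
- r.get_obs(): the state, without advancing time (a new reading comes with each control period).
- r.grab_frame(name): name is "scene" or "top" or "wrist"; returns (picture, depth): 400x640x3 uint8, red, green, blue; 400x640 float32, m along the optical axis (not along the pixel's ray), 0 where there is no reading.
- r.camera_info(name): a dict with "fovy" (degrees; the focal length in pixels is half the picture's height over the tangent of half this angle, whatever the lens; pixels are square), "cx", "cy" (the principal point, pixels), "k1" (the pictures are not rectified: a ray, as slopes to the right and down, at radius r is drawn at 1 + k1 r^2 times it, then the intrinsics apply), "R" (3x3) and "t" (3): a world point X has camera coordinates R X + t. Camera axes: x right, y down, z forward; pixel columns grow to the right and rows downward; lengths in m; the calibration is good to about 2 mm. A picture is of the moment at which its call begins: read the wrist's pose just before it. camera_info takes no time and is no camera call; for the wrist camera it gives the pose at the moment of the call.
- r.sign_off(): hands the job in, once; it reports no verdict.
Trained networks look in the newest picture that a camera, given by its name, has taken for a name from the list of things; names that differ only in an ending like _2 or _b are one class to them, and where a whole thing is asked for, a point or a joint stands for the part that bears it (a point fixed in the world has none). Each returns a list of dicts, best first, with "score" (0 to 1); they miss things now and then, are a little off and sometimes report something else, mostly with a low value. They report only what shows in the picture. A call takes as long as a camera call.
- r.look_for(camera, query): "centre" ([column, row] as shares, 0 to 1, of the picture: columns of its width, rows of its height, amid what is visible of it).
- r.trace(camera, query): "mask" (400x640 bool, what is visible of it) and "centre" ([column, row] as shares, 0 to 1, of the picture: columns of its width, rows of its height, amid what is visible of it).
The state is a dict: "clock": time; "joint_pos": joint angles; "joint_vel": joint speeds; "joint_efforts": joint torques, N m; "tool_pos": TCP position; "ee_rot": TCP orientation; "wrist_force": force on the tool from outside, world axes, zero at the start; "torque": the same for the moment, N m; "width": opening from 0.0 (shut) to 1.0 (fully open).
Only numpy, scipy, OpenCV 4.12 (cv2) and the standard library are available. Lean on these libraries where they do the work, as an engineer would, in place of code of your own. Each camera call takes 0.05 s, during which the arm holds its last target.

## Working session

There is one attempt and no reset: what is moved stays moved. The work goes in short steps, Python scripts to look and compute and a tool call to move; the robot and the scene stay as the last step left them, time stands still between calls to the robot, and variables do not carry over. Pictures are saved under pics/ and viewed, and the job is handed in when it is done.

Besides the shell and the picture viewer there is one more tool, called after "Emit:" as name(argument=value, ...) on one line, values as JSON. send_rows: Moves the arm, as the interface text tells. Shift numbers are shares of 0.15 m and turn numbers shares of 45 degrees, none past 1 either way. Its arguments: {"type":"object","properties":{"targets":{"type":"array","items":{"type":"number","minimum":-1,"maximum":1}},"squeeze":{"type":"number"}},"required":["targets"]}

```bash
ls; mkdir -p pics; cat > h.py <<'E'
import numpy as np, cv2
from bench import r
def ray(cam,pts,info=None):
    i=info or r.camera_info(cam); f=200/np.tan(np.radians(i['fovy'])/2)
    pts=np.atleast_2d(np.array(pts,float))
    K=np.array([[f,0,i['cx']],[0,f,i['cy']],[0,0,1]])
    u=cv2.undistortPoints(pts[:,None],K,np.array([i['k1'],0,0,0,0.]))[:,0]
    return np.c_[u,np.ones(len(u))],np.array(i['R']),np.array(i['t'])
def plane(cam,pts,z,info=None):
    d,R,t=ray(cam,pts,info); c=-R.T@t; w=d@R
    return c+w*((z-c[2])/w[:,2])[:,None]
def depthpts(cam,pts,dep,info=None):
    d,R,t=ray(cam,pts,info); p=np.array(pts).round().astype(int)
    z=dep[p[:,1],p[:,0]]; return (d*z[:,None]-t)@R
def proj(cam,X,info=None):
    i=info or r.camera_info(cam); f=200/np.tan(np.radians(i['fovy'])/2)
    c=np.atleast_2d(X)@np.array(i['R']).T+np.array(i['t']); s=c[:,:2]/c[:,2:]
    s=s*(1+i['k1']*(s**2).sum(1,keepdims=True)); return s*f+[i['cx'],i['cy']]
E
python3 - <<'E'
from h import *
for n in ("top","scene"):
    p,d=r.grab_frame(n); cv2.imwrite(f"pics/{n}0.png",p[...,::-1]); np.save(n+"d.npy",d)
    i=r.camera_info(n); print(n,i)
    for q in ["tray","jaw_push","dock","short_tray","bottle","jar","vial","carton","tweezers"]:
        l=r.look_for(n,q) if n=="top" else []
        print(q,[(round(x['score'],2),(np.array(x['centre'])*[640,400]).round()) for x in l[:3]])
print(r.get_obs()['clock'])
E
```

```text
pics
top {'fovy': 48.77832965682388, 'cx': 322.27259319651586, 'cy': 196.40688219445377, 'k1': -0.06534581336384548, 'R': array([[-0.01960773, -0.99936527, -0.02974205],
       [-0.98902267,  0.02374525, -0.14584351],
       [ 0.14645717,  0.0265559 , -0.9888605 ]]), 't': array([0.06760112, 0.59332643, 1.02494623])}
tray [(0.71, array([315., 242.]))]
jaw_push [(0.59, array([364., 181.])), (0.34, array([312., 106.]))]
dock [(0.69, array([307., 106.])), (0.66, array([442., 167.]))]
short_tray [(0.63, array([224., 247.]))]
bottle [(0.66, array([231., 196.]))]
jar [(0.62, array([448., 240.]))]
vial [(0.51, array([240., 279.]))]
carton [(0.62, array([442., 170.])), (0.47, array([309., 107.]))]
tweezers [(0.63, array([196., 199.]))]
scene {'fovy': 46.98092552701133, 'cx': 326.3984405370735, 'cy': 200.44255912650084, 'k1': -0.04619512479270033, 'R': array([[-0.65499308,  0.75561875,  0.00493621],
       [ 0.47075591,  0.4131579 , -0.77954437],
       [-0.59107778, -0.50827242, -0.62632756]]), 't': array([ 0.35702931, -0.23986347,  1.45921576])}
tray []
jaw_push []
dock []
short_tray []
bottle []
jar []
vial []
carton []
tweezers []
0.55
```

View pics/top0.png

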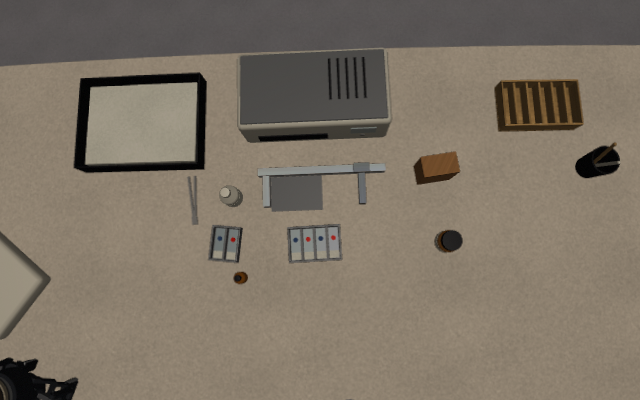

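View pics/scene0.png

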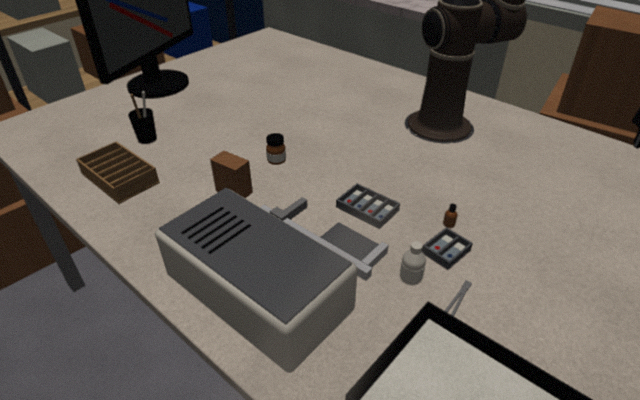

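```bash
python3 -c "
import cv2
p=cv2.imread('pics/top0.png')[130:300,180:480]
cv2.imwrite('pics/c0.png',cv2.resize(p,None,fx=2.66,fy=2.66,interpolation=cv2.INTER_CUBIC))"
```

```text
(no output)
```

View pics/c0.png

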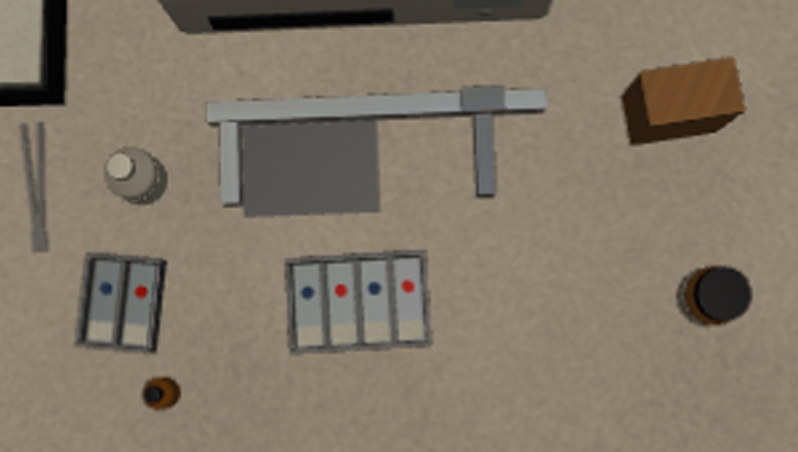

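```bash
cat > m.py <<'E'
from h import *
def rect(cam,mask,z):
    c=max(cv2.findContours(mask.astype(np.uint8),0,cv2.CHAIN_APPROX_NONE)[0],key=cv2.contourArea)[:,0]
    w=plane(cam,c,z)[:,:2]
    (cx,cy),s,a=cv2.minAreaRect((w*1000).astype(np.float32)); return cx,cy,s,a
E
python3 - <<'E'
from m import *
i=r.camera_info('top'); print('cam',-i['R'].T@i['t'])
p,d=r.grab_frame('top')
for q,z in [('tray',.024),('short_tray',.024),('jaw_push',.0275)]:
    for t in r.trace('top',q)[:2]: print(q,t['score'],rect('top',t['mask'],z),t['mask'].sum())
f=lambda a:np.array(a,float)/2.66+[180,130]
print('tray corners',plane('top',f([(287,259),(427,251),(431,345),(291,353)]),.024).round(4))
print('patch',plane('top',f([(244,124),(377,122),(379,212),(245,216)]),0).round(4))
print('backstop top front edge',plane('top',f([(208,122),(545,108)]),.026).round(4))
print('leftstop right edge top',plane('top',f([(238,122),(240,205)]),.026).round(4))
print('jaw top',plane('top',f([(474,114),(478,196),(495,195),(493,112)]),.0275).round(4))
for q,u in dict(bottle=(120,165),jar=(722,293),vial=(153,394),carton=(690,95)).items():
    print(q,depthpts('top',f([u]),d).round(3))
print('bases bottle, jar, carton',plane('top',f([(148,202),(705,323),(631,144)]),0).round(3))
E
```

```text
cam [0.43802806 0.02625116 1.10207225]
tray 0.66 (483.2204284667969, 77.19982147216797, (88.36840057373047, 129.8177490234375), 2.2178773880004883) 1866
short_tray 0.89 (486.44189453125, 298.0609130859375, (79.44829559326172, 88.20677947998047), 83.87415313720703) 1122
jaw_push 0.63 (627.490478515625, -41.28107452392578, (34.7748908996582, 102.91040802001953), 88.23838806152344) 398
jaw_push 0.55 (596.4070434570312, 379.6744384765625, (122.709228515625, 18.695058822631836), 4.036013603210449) 282
tray corners [[0.5229 0.1411 0.024 ]
 [0.5275 0.0119 0.024 ]
 [0.4417 0.0104 0.024 ]
 [0.437  0.1382 0.024 ]]
patch [[0.6554 0.184  0.    ]
 [0.6541 0.0562 0.    ]
 [0.5674 0.056  0.    ]
 [0.5665 0.1833 0.    ]]
backstop top front edge [[ 0.6531  0.2143  0.026 ]
 [ 0.6584 -0.1015  0.026 ]]
leftstop right edge top [[0.6524 0.1859 0.026 ]
 [0.5739 0.1842 0.026 ]]
jaw top [[ 0.654  -0.0351  0.0275]
 [ 0.5769 -0.0363  0.0275]
 [ 0.5775 -0.052   0.0275]
 [ 0.6555 -0.0528  0.0275]]
bottle [[0.603 0.28  0.096]]
jar [[ 0.481 -0.243  0.075]]
vial [[0.403 0.258 0.058]]
carton [[ 0.651 -0.219  0.102]]
bases bottle, jar, carton [[ 0.582  0.276  0.   ]
 [ 0.456 -0.245  0.   ]
 [ 0.627 -0.185  0.   ]]
```

```bash
python3 - <<'E'
from h import *
o=r.get_obs(); print(o['tool_pos'],o['ee_rot'],o['wrist_force'],o['width'],o['clock'])
E
```

```text
[0.2282361  0.58183679 0.40472723] [[-9.30943313e-01  3.65163724e-01  4.84945703e-05]
 [ 3.65163726e-01  9.30943311e-01  6.33561930e-05]
 [-2.20103125e-05  7.66894822e-05 -9.99999997e-01]] [-0.08628878  1.25508554  0.31675604] 1.0054310964150521 0.75
```

Emit:
send_rows(targets=[0.1, -0.33, 0, 0.17, 0, 0.2, -0.67, 0, 0.34, 0, 0.35, -1, 0, 0.5, 0])

```text
clock: 1.05
tool_pos: [0.2767, 0.4388, 0.4044]
ee_rot: [[-1.0, -0.026, -0.0], [-0.026, 1.0, -0.001], [0.0, -0.001, -1.0]]
wrist_force: [0.8, -1.2, 0.6]
width: 1.003
```

Emit:
send_rows(targets=[0.1, -0.33, -0.2, 0, 0, 0.2, -0.67, -0.4, 0, 0, 0.35, -1, -0.5, 0, 0])

```text
clock: 1.35
tool_pos: [0.3194, 0.3116, 0.3374]
ee_rot: [[-1.0, -0.02, -0.001], [-0.02, 1.0, -0.001], [0.001, -0.001, -1.0]]
wrist_force: [0.4, -0.1, -0.7]
width: 1.003
```

Emit:
send_rows(targets=[0.1, -0.33, -0.2, 0, 0, 0.2, -0.67, -0.4, 0, 0, 0.3, -1, -0.5, 0, 0, 0.3, -1, -0.5, 0, 0])

```text
clock: 1.75
tool_pos: [0.3645, 0.1607, 0.2621]
ee_rot: [[-1.0, -0.017, -0.002], [-0.017, 1.0, -0.001], [0.002, -0.001, -1.0]]
wrist_force: [0.8, -0.6, 0.2]
width: 1.004
```

Emit:
send_rows(targets=[0.1, -0.3, -0.3, 0, 0, 0.1, -0.5, -0.3, 0, 0, 0.1, -0.5, -0.3, 0, 0, 0.1, -0.5, -0.3, 0, 0])

```text
clock: 2.15
tool_pos: [0.3802, 0.0878, 0.2184]
ee_rot: [[-1.0, -0.016, -0.0], [-0.016, 1.0, 0.0], [0.0, 0.0, -1.0]]
wrist_force: [0.1, 0.0, 0.6]
width: 1.002
```

Emit:
send_rows(targets=[0, -0.07, -0.14, 0, 0, 0, -0.07, -0.28, 0, 0, 0, -0.07, -0.28, 0, 0, 0, -0.07, -0.28, 0, 0])

```text
clock: 2.55
tool_pos: [0.3801, 0.0791, 0.1769]
ee_rot: [[-1.0, -0.021, 0.0], [-0.021, 1.0, 0.0], [-0.0, 0.0, -1.0]]
wrist_force: [0.3, 1.3, 0.5]
width: 1.001
```

```bash
python3 - <<'E'
from h import *
for n in ("top","scene","wrist"):
    p,d=r.grab_frame(n); 
    if n=="top": p=cv2.resize(p[120:320,180:480],None,fx=2.66,fy=2.66,interpolation=cv2.INTER_CUBIC)
    cv2.imwrite(f"pics/{n}1.png",p[...,::-1])
E
```

```text
(no output)
```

View pics/top1.png

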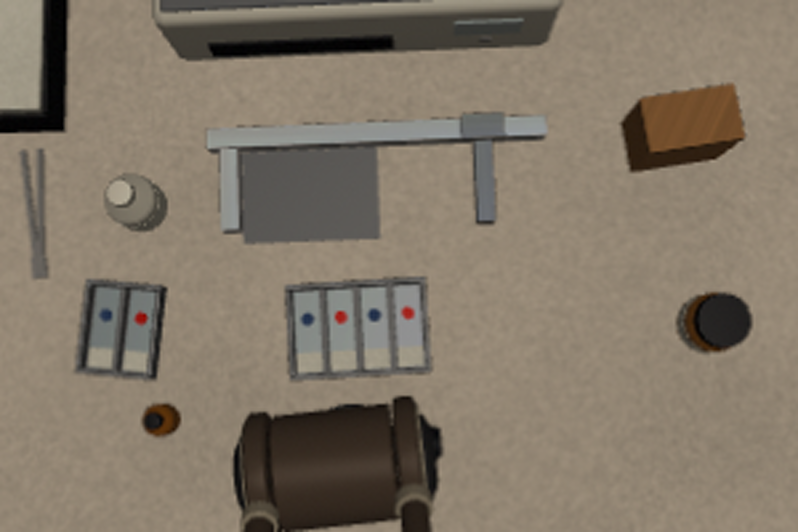

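View pics/wrist1.png

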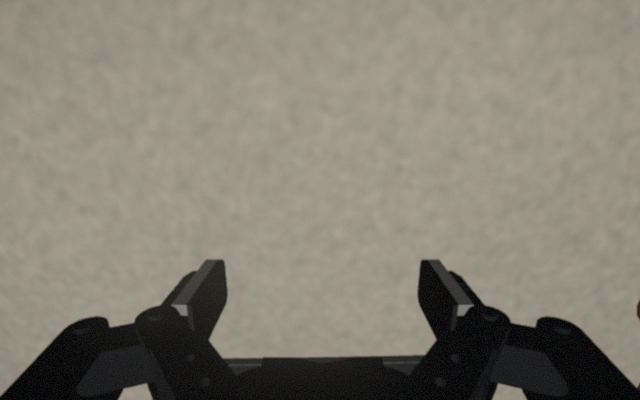

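View pics/scene1.png

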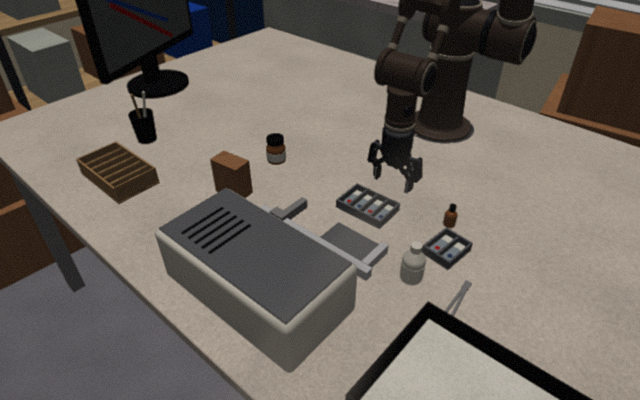

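Emit:
send_rows(targets=[0.1, -0.01, -0.01, 0, 0, 0.2, -0.01, -0.015, 0, 0, 0.27, -0.01, -0.015, 0, 0, 0.32, -0.01, -0.015, 0, 0, 0.37, -0.01, -0.015, 0, 0, 0.42, -0.01, -0.015, 0, 0, 0.47, -0.01, -0.015, 0, 0, 0.53, -0.01, -0.015, 0, 0, 0.59, -0.01, -0.015, 0, 0, 0.65, -0.01, -0.015, 0, 0, 0.71, -0.01, -0.015, 0, 0, 0.77, -0.01, -0.015, 0, 0, 0.83, -0.01, -0.015, 0, 0, 0.89, -0.01, -0.015, 0, 0, 0.89, -0.01, -0.015, 0, 0])

```text
clock: 4.2
tool_pos: [0.5156, 0.0765, 0.1747]
ee_rot: [[-1.0, -0.019, 0.005], [-0.019, 1.0, 0.0], [-0.005, 0.0, -1.0]]
wrist_force: [-0.8, -0.5, 0.7]
width: 1.001
```

```bash
cat > look.py <<'E'
from m import *
import sys
p,d=r.grab_frame("top")
for t in r.trace('top','tray')[:1]: print(rect('top',t['mask'],.024),t['mask'].sum(),t['score'])
p=cv2.resize(p[120:320,180:480],None,fx=2.66,fy=2.66,interpolation=cv2.INTER_CUBIC)
cv2.imwrite(f"pics/top{sys.argv[1]}.png",p[...,::-1])
E
python3 look.py 2
```

```text
(607.7605590820312, 76.87046813964844, (20.99806022644043, 126.66337585449219), 0.49198979139328003) 347 0.61
```

View pics/top2.png

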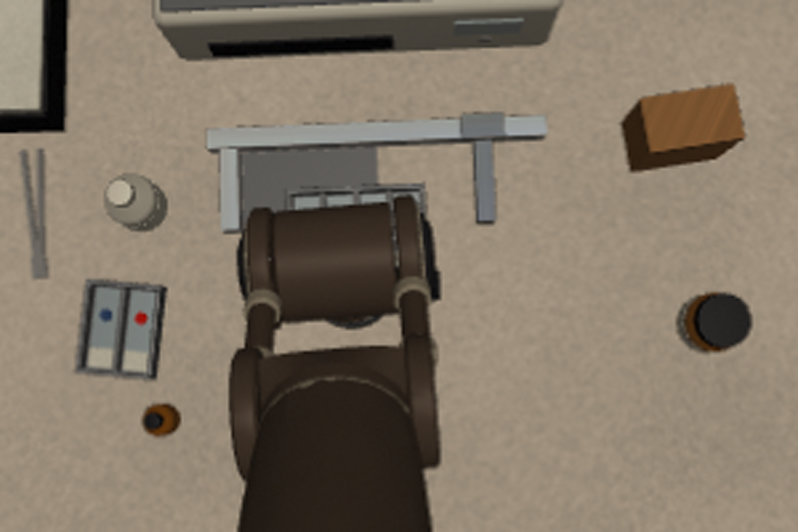

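Emit:
send_rows(targets=[0.06, 0, 0, 0, 0, 0.11, 0, 0, 0, 0, 0.16, 0, 0, 0, 0, 0.2, 0, 0, 0, 0, 0.22, 0, 0, 0, 0, 0.235, 0, 0, 0, 0, 0.235, 0, 0, 0, 0])

```text
clock: 5.0
tool_pos: [0.5488, 0.0765, 0.1742]
ee_rot: [[-1.0, -0.019, 0.0], [-0.019, 1.0, -0.0], [-0.0, -0.0, -1.0]]
wrist_force: [-0.7, -0.2, 0.4]
width: 1.001
```

Emit:
send_rows(targets=[0.01, 0, 0, 0, 0, 0.02, 0, 0, 0, 0, 0.02, 0, 0, 0, 0])

```text
clock: 5.3
tool_pos: [0.552, 0.0765, 0.1742]
ee_rot: [[-1.0, -0.019, 0.001], [-0.019, 1.0, 0.0], [-0.001, 0.0, -1.0]]
wrist_force: [-1.3, -0.0, -0.8]
width: 0.999
```

Emit:
send_rows(targets=[0.01, 0, 0, 0, 0, 0.015, 0, 0, 0, 0, 0.015, 0, 0, 0, 0])

```text
clock: 5.6
tool_pos: [0.5543, 0.0765, 0.1742]
ee_rot: [[-1.0, -0.019, 0.001], [-0.019, 1.0, 0.0], [-0.001, -0.0, -1.0]]
wrist_force: [-0.7, 0.5, -0.2]
width: 1.002
```

Emit:
send_rows(targets=[0.01, 0, 0, 0, 0, 0.015, 0, 0, 0, 0, 0.015, 0, 0, 0, 0])

```text
clock: 5.9
tool_pos: [0.5566, 0.0765, 0.1742]
ee_rot: [[-1.0, -0.019, 0.001], [-0.019, 1.0, 0.0], [-0.001, 0.0, -1.0]]
wrist_force: [-0.8, 0.0, -0.6]
width: 0.996
```

Emit:
send_rows(targets=[0.01, 0, 0, 0, 0, 0.015, 0, 0, 0, 0, 0.015, 0, 0, 0, 0])

```text
clock: 6.2
tool_pos: [0.5575, 0.0766, 0.1741]
ee_rot: [[-1.0, -0.019, -0.004], [-0.019, 1.0, -0.0], [0.004, -0.0, -1.0]]
wrist_force: [-5.1, 0.1, 5.0]
width: 1.001
```

```bash
python3 look.py 3
```

```text
(no output)
```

View pics/top3.png

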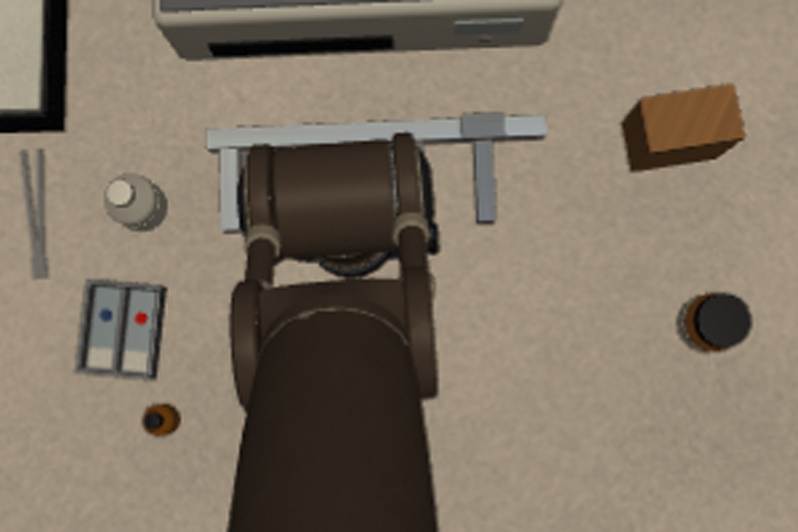

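Emit:
send_rows(targets=[0.008, 0, 0, 0, 0, 0.008, 0, 0, 0, 0, 0.008, 0, 0, 0, 0])

```text
clock: 6.6
tool_pos: [0.5579, 0.0765, 0.1739]
ee_rot: [[-1.0, -0.019, -0.006], [-0.019, 1.0, -0.0], [0.006, -0.0, -1.0]]
wrist_force: [-6.5, -0.1, 6.4]
width: 1.001
```

Emit:
send_rows(targets=[-0.1, 0, 0, 0, 0, -0.25, 0, 0, 0, 0, -0.35, -0.1, 0.3, 0, 0, -0.35, -0.4, 0.5, 0, 0.5, -0.35, -0.7, 0.6, 0, 1, -0.35, -1, 0.6, 0, 1, -0.35, -1, 0.6, 0, 1])

```text
clock: 7.3
tool_pos: [0.5088, -0.0783, 0.2663]
ee_rot: [[-1.0, -0.013, 0.007], [-0.013, 1.0, -0.004], [-0.007, -0.004, -1.0]]
wrist_force: [1.2, 0.9, 0.6]
width: 0.327
```

```bash
python3 look.py 4
```

```text
(610.0606689453125, 76.35462188720703, (89.47860717773438, 129.29103088378906), 0.8943617343902588) 1822 0.86
```

View pics/top4.png

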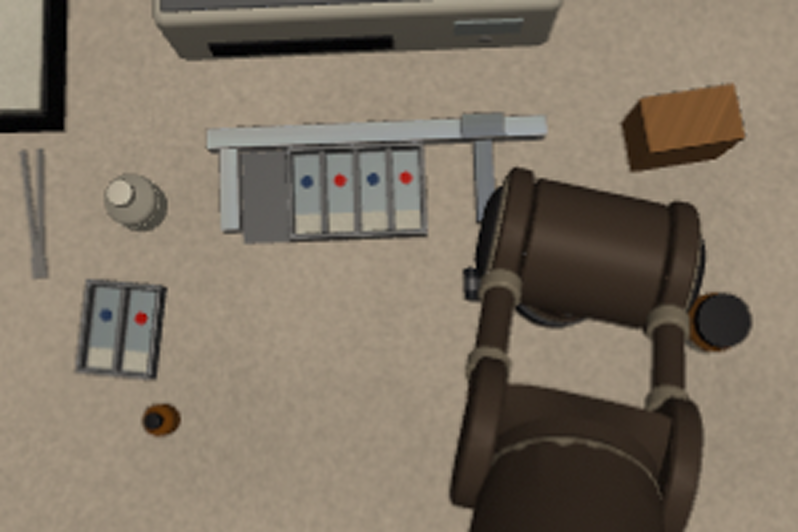

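Emit:
send_rows(targets=[0.2, -0.13, 0, 0, 1, 0.45, -0.13, 0, 0, 1, 0.69, -0.13, 0, 0, 1, 0.69, -0.13, -0.1, 0, 1, 0.69, -0.13, -0.3, 0, 1, 0.69, -0.13, -0.45, 0, 1, 0.69, -0.13, -0.57, 0, 1, 0.69, -0.13, -0.57, 0, 1, 0.69, -0.13, -0.57, 0, 1])

```text
clock: 8.3
tool_pos: [0.6105, -0.0923, 0.1784]
ee_rot: [[-1.0, -0.02, -0.001], [-0.02, 1.0, 0.0], [0.001, 0.0, -1.0]]
wrist_force: [0.3, -0.1, -0.5]
width: -0.002
```

```bash
python3 - <<'E'
from h import *
for n in ("scene","wrist"):
    p,d=r.grab_frame(n)
    if n=="scene": p=cv2.resize(p[100:300,150:450],None,fx=2.66,fy=2.66,interpolation=cv2.INTER_CUBIC)
    cv2.imwrite(f"pics/{n}5.png",p[...,::-1])
E
```

```text
(no output)
```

View pics/scene5.png

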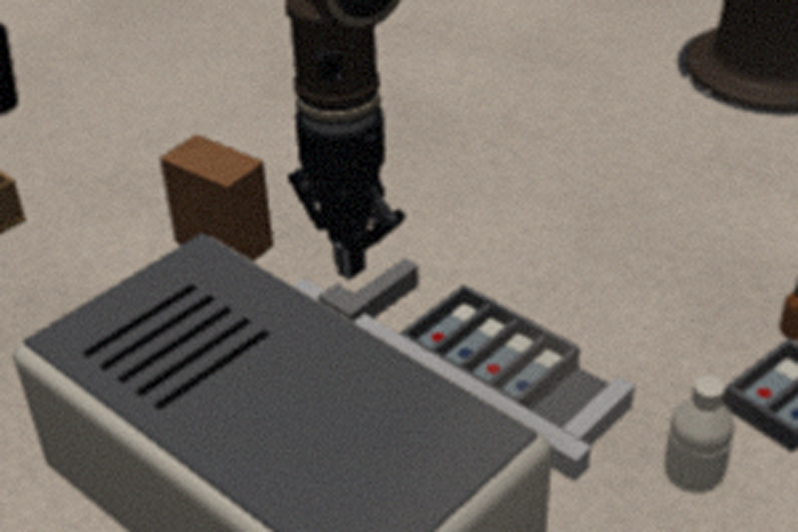

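View pics/wrist5.png

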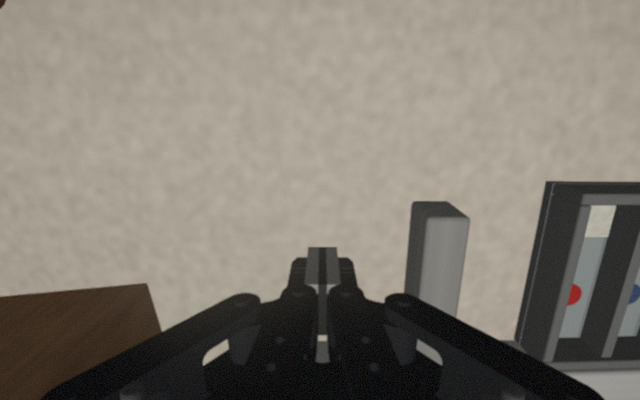

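Emit:
send_rows(targets=[0, 0.07, 0, 0, 1, 0, 0.12, 0, 0, 1, 0, 0.17, 0, 0, 1, 0, 0.21, 0, 0, 1, 0, 0.25, 0, 0, 1, -0.005, 0.29, 0, 0, 1, -0.005, 0.33, 0, 0, 1, -0.005, 0.37, 0, 0, 1, -0.005, 0.41, 0, 0, 1, -0.01, 0.45, 0, 0, 1, -0.01, 0.48, 0, 0, 1, -0.01, 0.48, 0, 0, 1])

```text
clock: 9.6
tool_pos: [0.6088, -0.02, 0.1784]
ee_rot: [[-1.0, -0.019, -0.001], [-0.019, 1.0, 0.001], [0.001, 0.001, -1.0]]
wrist_force: [-0.3, -1.2, -0.2]
width: 0.0
```

```bash
python3 look.py 6; python3 - <<'E'
from h import *
for n in ("scene",):
    p,d=r.grab_frame(n)
    if n=="scene": p=cv2.resize(p[100:300,150:450],None,fx=2.66,fy=2.66,interpolation=cv2.INTER_CUBIC)
    cv2.imwrite(f"pics/{n}6.png",p[...,::-1])
E
```

```text
(609.9808959960938, 95.37834930419922, (89.3076171875, 90.32475280761719), 88.69110107421875) 1210 0.64
```

View pics/scene6.png

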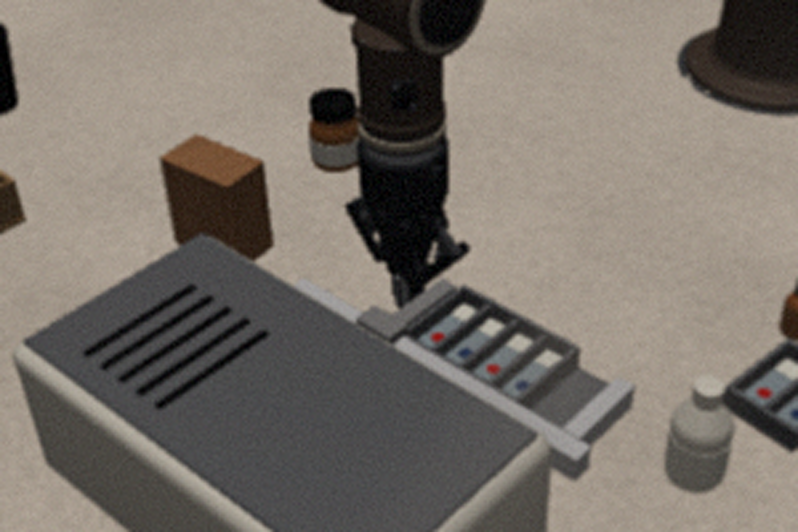

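View pics/top6.png

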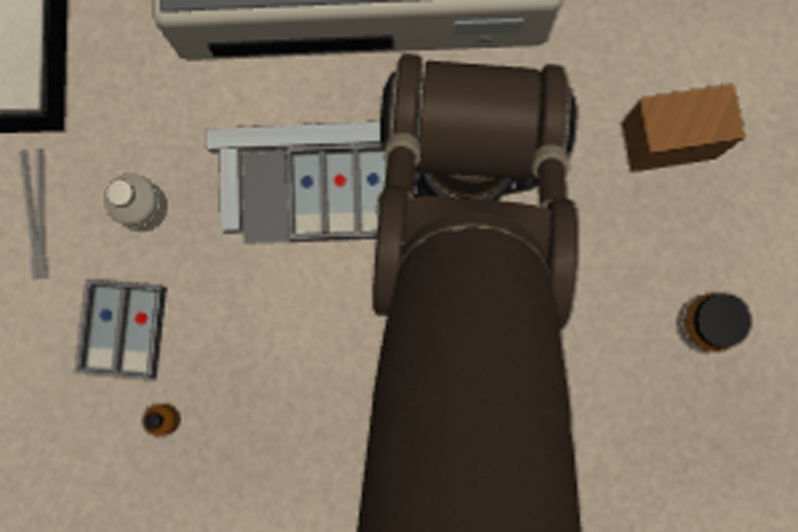

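Emit:
send_rows(targets=[0, 0.03, 0, 0, 1, 0, 0.06, 0, 0, 1, 0, 0.09, 0, 0, 1, 0, 0.12, 0, 0, 1, 0, 0.15, 0, 0, 1, -0.005, 0.18, 0, 0, 1, -0.005, 0.21, 0, 0, 1, -0.005, 0.24, 0, 0, 1, -0.005, 0.26, 0, 0, 1, -0.005, 0.26, 0, 0, 1])

```text
clock: 10.75
tool_pos: [0.6087, 0.0188, 0.179]
ee_rot: [[-1.0, -0.019, 0.001], [-0.019, 1.0, 0.001], [-0.001, 0.001, -1.0]]
wrist_force: [0.3, -0.6, -0.6]
width: 0.001
```

```bash
python3 look.py 7
```

```text
(609.109619140625, 142.48558044433594, (74.98725891113281, 90.50434112548828), 89.85699462890625) 1026 0.8
```

View pics/top7.png

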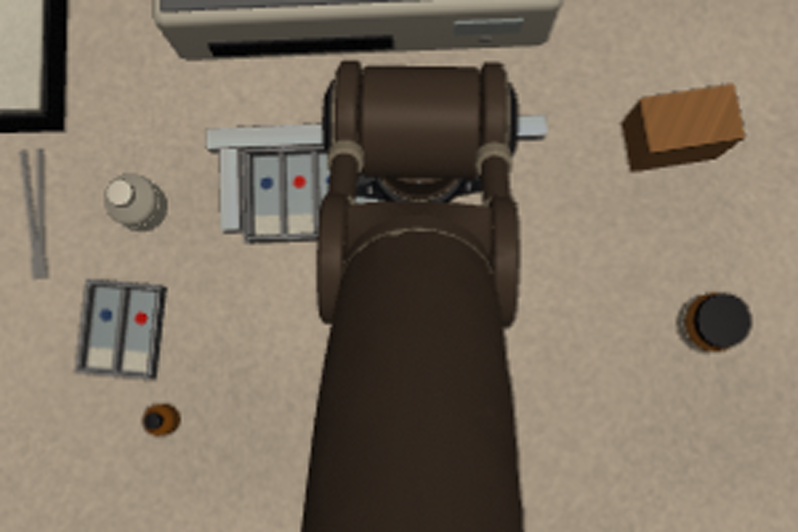

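Emit:
send_rows(targets=[0, 0.015, 0, 0, 1, 0, 0.025, 0, 0, 1, 0, 0.025, 0, 0, 1])

```text
clock: 11.15
tool_pos: [0.6095, 0.0215, 0.1796]
ee_rot: [[-1.0, -0.019, 0.003], [-0.019, 1.0, -0.0], [-0.003, -0.0, -1.0]]
wrist_force: [1.4, -3.4, 1.2]
width: 0.005
```

Emit:
send_rows(targets=[0, 0.01, 0, 0, 1, 0, 0.01, 0, 0, 1, 0, 0.01, 0, 0, 1])

```text
clock: 11.45
tool_pos: [0.6094, 0.023, 0.1796]
ee_rot: [[-1.0, -0.019, 0.003], [-0.019, 1.0, -0.0], [-0.003, -0.0, -1.0]]
wrist_force: [2.5, -5.0, 2.5]
width: -0.003
```

Emit:
send_rows(targets=[0, 0.01, 0, 0, 1, 0, 0.01, 0, 0, 1, 0, 0.01, 0, 0, 1])

```text
clock: 11.75
tool_pos: [0.6094, 0.0245, 0.1796]
ee_rot: [[-1.0, -0.019, 0.003], [-0.019, 1.0, -0.0], [-0.003, -0.0, -1.0]]
wrist_force: [1.9, -4.8, 2.3]
width: -0.002
```

Emit:
send_rows(targets=[0, 0.01, 0, 0, 1, 0, 0.01, 0, 0, 1, 0, 0.01, 0, 0, 1])

```text
clock: 12.05
tool_pos: [0.6094, 0.0256, 0.1796]
ee_rot: [[-1.0, -0.019, 0.003], [-0.019, 1.0, -0.001], [-0.003, -0.001, -1.0]]
wrist_force: [2.1, -6.3, 2.1]
width: -0.003
```

```bash
python3 look.py 8; python3 - <<'E'
from h import *
for n in ("scene","wrist"):
    p,d=r.grab_frame(n)
    if n=="scene": p=cv2.resize(p[130:280,230:430],None,fx=4,fy=4,interpolation=cv2.INTER_CUBIC)
    cv2.imwrite(f"pics/{n}8.png",p[...,::-1])
E
```

```text
(610.1015625, 149.98907470703125, (74.97474670410156, 92.32943725585938), 89.89234924316406) 999 0.68
```

View pics/scene8.png

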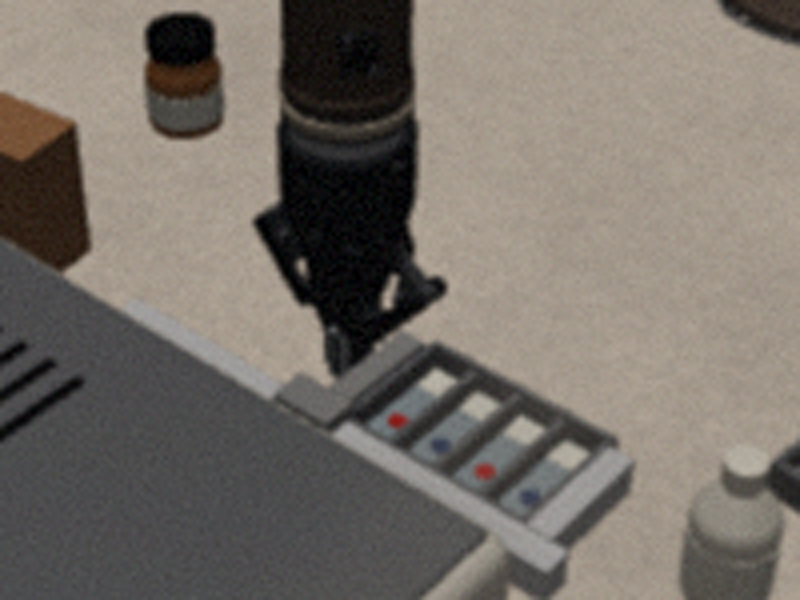

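View pics/wrist8.png

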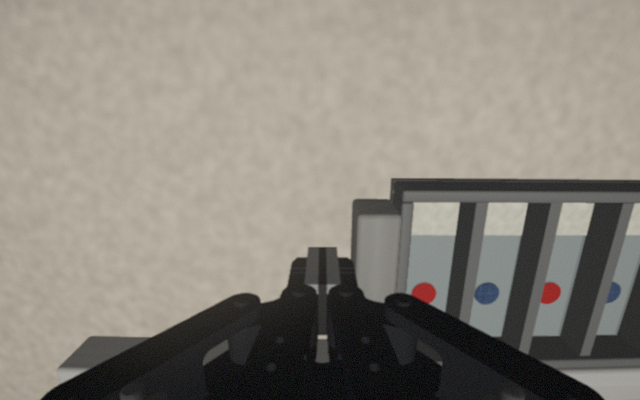

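View pics/top8.png

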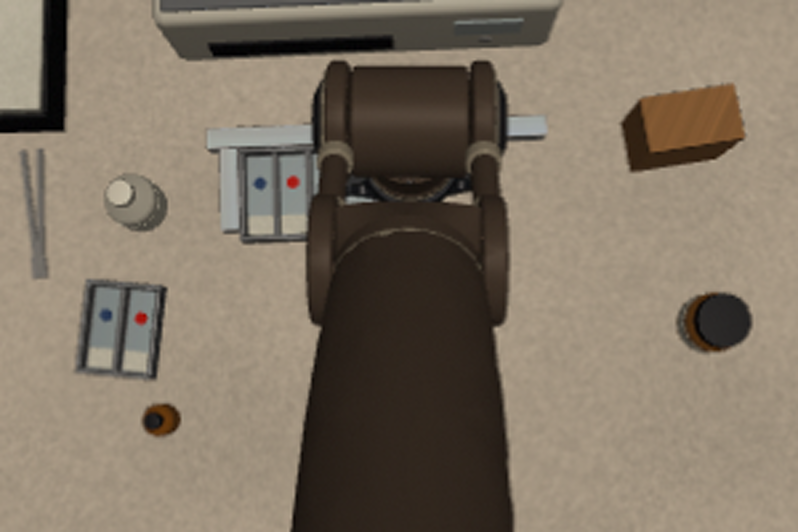

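Emit:
send_rows(targets=[0, 0.01, 0, 0, 1, 0, 0.01, 0, 0, 1, 0, 0.01, 0, 0, 1])

```text
clock: 12.55
tool_pos: [0.6095, 0.026, 0.1796]
ee_rot: [[-1.0, -0.02, 0.003], [-0.02, 1.0, -0.003], [-0.003, -0.003, -1.0]]
wrist_force: [2.3, -9.9, 2.5]
width: 0.001
```

Emit:
send_rows(targets=[0, 0.01, 0, 0, 1, 0, 0.01, 0, 0, 1, 0, 0.01, 0, 0, 1])

```text
clock: 12.85
tool_pos: [0.6095, 0.0264, 0.1797]
ee_rot: [[-1.0, -0.021, 0.003], [-0.021, 1.0, -0.005], [-0.003, -0.005, -1.0]]
wrist_force: [1.0, -14.3, 2.7]
width: 0.001
```

Emit:
send_rows(targets=[0, -0.1, 0, 0, 1, 0, -0.25, 0, 0, 1, 0, -0.3, 0.2, 0, 1, -0.2, -0.3, 0.5, 0, 1, -0.5, -0.3, 0.6, 0, 1, -0.8, -0.3, 0.6, 0, 1, -1, -0.3, 0.6, 0, 0.6, -1, -0.3, 0.6, 0, 0])

```text
clock: 13.65
tool_pos: [0.4527, -0.0147, 0.2668]
ee_rot: [[-1.0, -0.018, -0.009], [-0.018, 1.0, 0.003], [0.009, 0.003, -1.0]]
wrist_force: [-0.4, -0.1, -0.3]
width: 0.332
```

Emit:
send_rows(targets=[-0.25, 0, 0, 0, 0, -0.4, 0, 0, 0, 0, -0.4, 0, 0, 0, 0])

```text
clock: 13.95
tool_pos: [0.3953, -0.015, 0.2674]
ee_rot: [[-1.0, -0.018, -0.006], [-0.018, 1.0, 0.002], [0.006, 0.002, -1.0]]
wrist_force: [0.1, -0.3, 0.2]
width: 0.847
```

```bash
python3 look.py 9; python3 - <<'E'
from m import *
for t in r.trace('top','jaw_push')[:2]: print(t['score'],rect('top',t['mask'],.0275))
p,d=r.grab_frame('top'); q=p[150:230,240:390]
cv2.imwrite("pics/z9.png",cv2.resize(q,None,fx=5.3,fy=5.3,interpolation=cv2.INTER_CUBIC)[...,::-1])
E
```

```text
(611.2135620117188, 119.59176635742188, (93.19097137451172, 131.62496948242188), 0.49340230226516724) 1886 0.62
0.84 (627.19384765625, 49.138771057128906, (37.349605560302734, 102.96825408935547), 88.68157196044922)
```

View pics/z9.png

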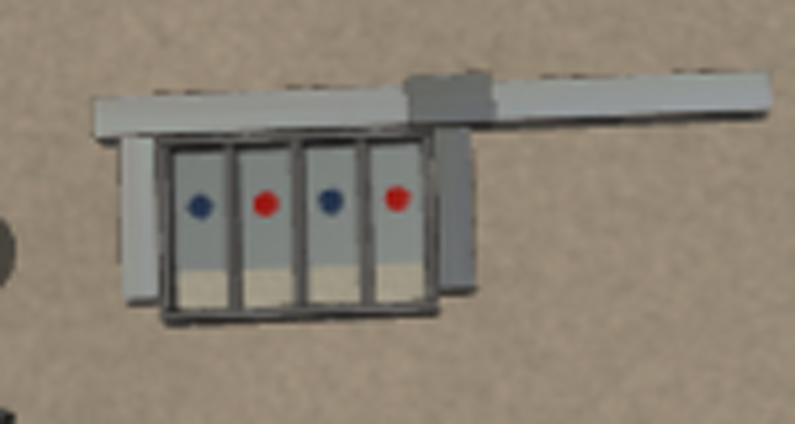

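Emit:
send_rows(targets=[0, 0.3, 0, 0, 0, 0, 0.6, 0, 0, 0, 0, 0.89, 0, 0, 0, 0, 0.89, -0.2, 0, 0, 0, 0.89, -0.4, 0, 0, 0, 0.89, -0.55, 0, 0, 0, 0.89, -0.61, 0, 0, 0, 0.89, -0.61, 0, 0])

```text
clock: 14.95
tool_pos: [0.3986, 0.1179, 0.1761]
ee_rot: [[-1.0, -0.019, -0.003], [-0.019, 1.0, -0.0], [0.003, -0.0, -1.0]]
wrist_force: [0.2, -0.1, -0.4]
width: 0.999
```

To x ≈ 0.5535 first, then small steps.

Emit:
send_rows(targets=[0.2, 0, -0.01, 0, 0, 0.4, 0, -0.01, 0, 0, 0.6, 0, -0.01, 0, 0, 0.75, 0, -0.01, 0, 0, 0.85, 0, -0.01, 0, 0, 0.92, 0, -0.01, 0, 0, 0.97, 0, -0.01, 0, 0, 1, 0, -0.01, 0, 0, 1, 0, -0.01, 0, 0])

```text
clock: 15.85
tool_pos: [0.5487, 0.1178, 0.176]
ee_rot: [[-1.0, -0.019, 0.0], [-0.019, 1.0, 0.0], [-0.0, 0.0, -1.0]]
wrist_force: [0.3, 0.4, -1.1]
width: 1.004
```

Emit:
send_rows(targets=[0.02, 0, 0, 0, 0, 0.03, 0, 0, 0, 0, 0.03, 0, 0, 0, 0])

```text
clock: 16.15
tool_pos: [0.5528, 0.1178, 0.1757]
ee_rot: [[-1.0, -0.019, -0.0], [-0.019, 1.0, -0.0], [0.0, -0.0, -1.0]]
wrist_force: [-0.2, 0.1, 0.2]
width: 1.003
```

Emit:
send_rows(targets=[0.01, 0, 0, 0, 0, 0.015, 0, 0, 0, 0, 0.015, 0, 0, 0, 0])

```text
clock: 16.45
tool_pos: [0.5552, 0.1178, 0.1757]
ee_rot: [[-1.0, -0.019, 0.0], [-0.019, 1.0, -0.0], [-0.0, -0.0, -1.0]]
wrist_force: [0.3, -0.5, -0.1]
width: 1.001
```

Emit:
send_rows(targets=[0.008, 0, 0, 0, 0, 0.01, 0, 0, 0, 0, 0.01, 0, 0, 0, 0])

```text
clock: 16.75
tool_pos: [0.5564, 0.1178, 0.1756]
ee_rot: [[-1.0, -0.019, -0.001], [-0.019, 1.0, -0.0], [0.001, -0.0, -1.0]]
wrist_force: [-0.9, -0.2, 0.5]
width: 1.002
```

Emit:
send_rows(targets=[0.008, 0, 0, 0, 0, 0.01, 0, 0, 0, 0, 0.01, 0, 0, 0, 0])

```text
clock: 17.05
tool_pos: [0.557, 0.1178, 0.1755]
ee_rot: [[-1.0, -0.018, -0.004], [-0.018, 1.0, -0.0], [0.004, -0.0, -1.0]]
wrist_force: [-5.9, 0.5, 3.9]
width: 1.005
```

Emit:
send_rows(targets=[-0.1, 0, 0, 0, 0, -0.25, 0, 0, 0, 0, -0.4, 0, 0.2, 0, 0, -0.7, 0, 0.4, 0, 0, -1, 0, 0.5, 0, 0, -1, 0, 0.5, 0, 0, -1, 0, 0.5, 0, 0])

```text
clock: 17.75
tool_pos: [0.4079, 0.1179, 0.2515]
ee_rot: [[-1.0, -0.02, 0.004], [-0.02, 1.0, 0.0], [-0.004, 0.0, -1.0]]
wrist_force: [0.4, 0.6, -0.6]
width: 1.004
```

```bash
python3 look.py 10; python3 - <<'E'
from m import *
p,d=r.grab_frame('top'); q=p[150:230,240:390]
cv2.imwrite("pics/z10.png",cv2.resize(q,None,fx=5.3,fy=5.3,interpolation=cv2.INTER_CUBIC)[...,::-1])
for k in ["short_tray","bottle","jar","vial","carton","tweezers"]:
    l=r.look_for('top',k); print(k,[(np.array(x['centre'])*[640,400]).round() for x in l[:1]])
E
```

```text
(610.44287109375, 120.49679565429688, (128.98121643066406, 95.1792984008789), 89.8792953491211) 1920 0.93
short_tray [array([224., 245.])]
bottle [array([232., 195.])]
jar [array([449., 242.])]
vial []
carton [array([441., 168.])]
tweezers [array([194., 207.])]
```

View pics/z10.png

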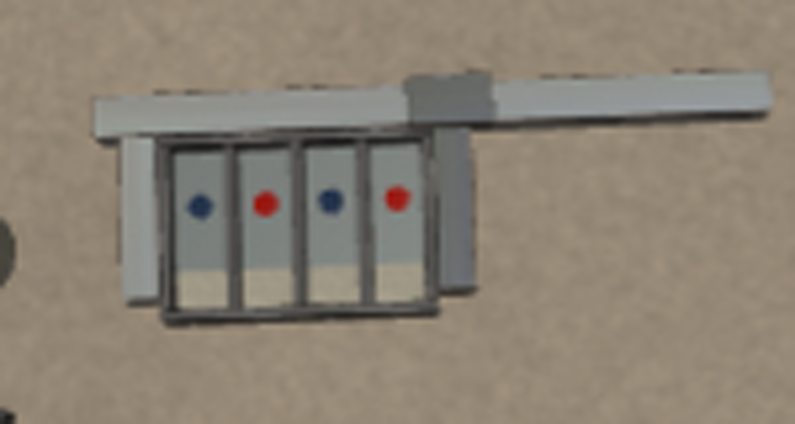

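The picture shows the tray seated against the back stop (its back edge at about row 140) and against the left stop (its left edge at about column 160). The jaw lies against its right end (about column 437), and nothing changed after the second push.

```bash
python3 -c "
from bench import r
print(r.sign_off())"
```

```text
the job is handed in; nothing more can be done
None
```

I pushed the long tray into the corner against both stops, closed the jaw on its right end, and handed the job in at about 18 s; the sign-off gives no verdict.

**What I did:** I pushed the tray straight to the back stop with the open fingers. I then pushed the sliding jaw with the shut fingers, and it carried the tray to the left stop until the force reached about 14 N. Last came a light push of about 6 N towards the back stop, to check it was still seated.

**Last checks:**
- **Tray position:** the overhead camera put the tray centre at about (0.610, 0.120) m, against an expected home of (0.611, 0.119).
- **Squareness:** the last two traces of the tray outline were 1.0 and 0.5 degrees off the estimated dock angle. The outline came out 93–95 mm deep instead of 88, so they are loose. A cleaner trace after the first push to the back stop matched to about 0.1 degree.
- **Back stop:** the second push met resistance at almost the same place as the first, so the tray had stayed seated.
- **Jaw:** it shows no gap to the tray in the picture. I did not read its travel directly.
- **Bystanders:** the short tray, bottle, jar and carton were found within about 2 pixels of where they started. The tweezers' reported centre differed by 8 pixels, which I took as detector noise because the arm never went near them. The network missed the vial in the last look; earlier pictures showed it unmoved.

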